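# Open the bench guillotine

### The job

Open the guillotine shear for the next sheet: push the thumb pin of its safety catch round to its stop, so that the tongue is clear of the blade arm, then push the arm up by its cross grip past its balance point, so that it stays raised on its own. Use only the outside of the fingers, taking neither the pin nor the grip between them, and leave everything else lying where it is.

Things in the scene. Friction and masses are not known exactly. Their poses are not given: they have to be found in the camera images.
- shear: Fixed bench guillotine, standing crosswise before the robot with its blade arm on the robot's side. Grey bed 260 (x) x 220 (y) mm, top 60 mm above the table; origin on the table under the bed's centre; its x axis points along the blade away from the handle end (roughly to the robot's right), its y axis away from the robot. The steel blade arm runs along the bed's -y edge, at y = -124 mm: its cross grip is at the -x end, its pivot and cast counterweight are at the +x end.
- lever (a joint): Blade arm's angle in rad about a level axis along the shear's y: 0 lowered, 1.1 raised against its stop; it grows as the grip goes up and over towards the pivot end (+x of the shear). The arm falls back when let go below its balance point at about 0.63, and swings on by itself to 1.1 above it; the swing is damped. About 2 to 4 N at the grip, square to the arm, lifts it from 0, and less as it nears the balance. While the catch's tongue lies over the arm it cannot rise.
- grip (a point): Middle of the arm's cross grip: a turned wooden bar 28 mm in diameter and 108 mm long, lying along the shear's y and sticking out from the arm to -y (towards the robot), free all round but for the steel neck at its arm end. Lowered, it is 145 mm above the table. Axes: those of the shear, turned with the arm.
- lever_hinge (a point): Point on the arm's hinge axis, level with the grip's middle in y, 85 mm above the table. In the shear's frame the lowered grip is at -240 mm in x and 60 mm higher: the grip's middle goes round this point on a radius of 247 mm.
- catch (a joint): Swivel catch's angle in rad about its upright pivot: 0 tongue square over the arm, 1.5 at its stop, tongue pointing to the handle end (-x of the shear) and clear of the arm. It grows clockwise seen from above, that is, as the thumb pin is pushed to +x of the shear. It stays where it is left (friction; about 1.5 N at the pin).
- catch_pin (a point): Middle (half-way up) of the catch's thumb pin: an upright steel pin 14 mm in diameter, 36 mm high, from 106 to 142 mm above the table, 34 mm from the pivot; at angle 0 it lies on the pivot's +y side in the shear's frame. The flat catch plate below it is 18 mm wide and 6 mm thick.
- catch_pivot (a point): Axis of the catch's pivot, at the height of the pin's middle (124 mm above the table); the pivot's screw head ends at 111 mm.
- brass_blank: Loose brass blank 70 x 45 x 4 mm lying on the bed; to be left alone. Origin: centre of its underside.
- try_square: Small loose try square, 77 x 60 mm, 14 mm high, lying on the bed; to be left alone. Origin under its middle.
- ring_clamp: Loose wooden ring clamp 135 x 24 x 25 mm lying on the table beyond the handle end; to be left alone. Origin: centre of its underside.
- dapping_block: Loose steel doming block, 52 mm cube, on the table beside the arm; to be left alone. Origin: centre of its underside.
- jar: Loose closed amber jar, 54 mm across, 60 mm high, on the table beside the arm; to be left alone. Origin: centre of its underside.
- phone: Telephone in a tan case, 150 x 75 x 10 mm, on the table beyond the handle end; to be left alone. Origin: centre of its underside.
- file_pot: White pot with needle files, 72 mm across, 155 mm high with the files, near the counterweight end; to be left alone. Origin: centre of its underside.
- mallet: Loose wooden mallet lying beyond the counterweight, 240 mm long, head 85 mm wide and 52 mm high; to be left alone. Origin below its handle's middle.

How it is judged:
By the outcome, as a careful person would: the job done as asked, in the order asked, and still so for the second after the job is handed in, with the robot touching nothing.
It also fails if it takes over 48 s, if anything falls off the work surface, if the arm or the gripper's body presses on something with over 40 N, if the wrist force passes 120 N, or if a joint passes its speed limit or range.

### The arm

A 7-joint arm with a two-finger parallel gripper is mounted at the origin on the work surface. World frame = base frame: x ahead of the robot, y to its left, z up, the work surface at z = 0. Lengths are in m, angles in rad, forces in N, time in s.
With the tool pointing down it reaches from about 0.4 to 0.85 m from the base axis. Payload 4.4 kg.
Tool frame: the origin (TCP) lies midway between the tips of the shut fingers; the grasp point (between the pads) lies 19 mm behind it; x points along the fingers, y is the direction in which the jaws open and shut, and the axes are right-handed (so a half turn about x gives the same grasp; the last joint's range is limited). The gripper opens to 94 mm and grips with 3 to 60 N. Pads are 16 mm wide; open, the fingers measure 119 mm over their backs; the gripper's body (75 mm by 177 mm) begins 78 mm behind the grasp point.
Start: joints at [1.124, 0.628, 0.038, 1.517, -0.027, 0.996, -0.02], TCP at [0.242, -0.603, 0.205] pointing down, gripper open.
Joint ranges: [-3.06, 3.06], [-0.37, 2.12], [-1.25, 1.32], [0.18, 2.47], [-1.1, 4.24], [0.23, 1.98], [-2.94, 2.94]. Speed limits (rad/s): [2.57, 2.57, 3.14, 3.14, 3.14, 3.14, 3.14].

### API

Orientations are given as a unit quaternion [x, y, z, w].
In Python, from plant import arm gives the robot as it stands. The module is installed in compiled form; this text tells all that it offers. Calls block until the motion is done:
- arm.movep(position, orientation): joint-space move of the TCP to a pose.
- arm.movel(position, attitude=None, max_speed=0.15): straight line of the TCP; attitude=None keeps the orientation; max_speed is the mean speed in m/s.
- arm.goto_joints(angles): joint-space move.
- arm.gripper_open() and arm.close_gripper(force=None): open the fingers fully, or close them until they stop; force is the grip in N (None keeps the last).
- arm.dwell(seconds).
- arm.ik(position, orientation): joint angles nearest the present ones, or None.
- arm.get_obs(): the state.
- arm.capture(name): name is "side" or "top"; returns the picture (420x560x3 uint8, blue, green, red); there is no depth.
- arm.get_calibration(name): a dict with "vfov" (degrees; the focal length in pixels is half the picture's height over the tangent of half this angle, whatever the lens; pixels are square), "cx", "cy" (the principal point, pixels), "k1" (the pictures are not rectified: a ray, as slopes to the right and down, at radius r is drawn at 1 + k1 r^2 times it, then the intrinsics apply), "R" (3x3) and "t" (3): a world point X has camera coordinates R X + t. Camera axes: x right, y down, z forward; pixel columns grow to the right and rows downward; lengths in m; the calibration is good to about 2 mm. A picture is of the moment at which its call begins. get_calibration takes no time and is no camera call.
A pose or a line that the arm cannot do raises arm.MotionError and nothing moves.
- arm.hand_in(): hands the job in, once; it reports no verdict.
The state is a dict: "clock": time; "qpos": joint angles; "dq": joint speeds; "tau": joint torques, N m; "position": TCP position; "tcp_rot": TCP orientation; "force": force on the tool from outside, world axes, zero at the start; "wrist_torque": the same for the moment, N m; "width": opening from 0.0 (shut) to 1.0 (fully open).
Only numpy, scipy, OpenCV 4.12 (cv2) and the standard library are available. Lean on these libraries where they do the work, as an engineer would, in place of code of your own. Each camera call takes 0.05 s, during which the arm holds its last target.

## Working session

There is one attempt and no reset: what is moved stays moved. The work goes in short steps, each a Python script; the robot and the scene stay as the last script left them, time stands still between calls to the robot, and variables do not carry over. Pictures are saved under pics/ and viewed, and the job is handed in when it is done.

```bash
mkdir -p pics; python3 - <<'E'
from plant import arm
import cv2
for n in("top","side"):
    im=arm.capture(n); cv2.imwrite(f"pics/{n}0.png",im); c=arm.get_calibration(n); print(n,c)
o=arm.get_obs(); print(o)
E
```

```text
top {'vfov': 47.19897141845468, 'cx': 284.474644411692, 'cy': 206.09651887508784, 'k1': -0.12947729618487985, 'R': array([[ 0.02679739, -0.99940241,  0.0218339 ],
       [-0.99275531, -0.02916564, -0.1165601 ],
       [ 0.11712724, -0.01855221, -0.99294362]]), 't': array([-0.00693004,  0.62255179,  1.25893296])}
side {'vfov': 45.046412420984005, 'cx': 283.3187291828069, 'cy': 216.1806961672138, 'k1': 0.05371964327723235, 'R': array([[-0.98343024, -0.18111443,  0.00790741],
       [-0.11403093,  0.58408794, -0.8036406 ],
       [ 0.14093228, -0.79122616, -0.5950624 ]]), 't': array([0.61829083, 0.15912809, 1.27041483])}
{'clock': 0.1, 'qpos': array([ 1.12420214,  0.62924344,  0.03843205,  1.51822297, -0.02698256,
        0.99629584, -0.01998287]), 'dq': array([-1.66909046e-03, -1.86465112e-03, -1.52066169e-04, -1.97546530e-03,
       -4.66900372e-04,  1.93428921e-05,  2.36357527e-04]), 'tau': array([ 3.12728480e-03, -5.50789368e+01,  1.14734765e+00, -1.87116158e+01,
       -5.21936291e-02,  1.92384497e-02,  4.25592532e-05]), 'position': array([ 0.24139494, -0.60289356,  0.20466685]), 'tcp_rot': array([-0.69420779, -0.13440424,  0.6944442 , -0.13326026]), 'force': array([ 0.52592312, -0.25830229, -0.16243393]), 'wrist_torque': array([-9.09371220e-05,  2.81576317e-02,  4.91089948e-03]), 'width': 1.0029159420700886}
```

View pics/top0.png

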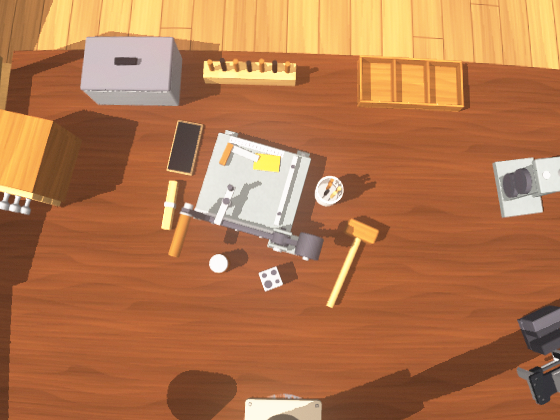

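View pics/side0.png

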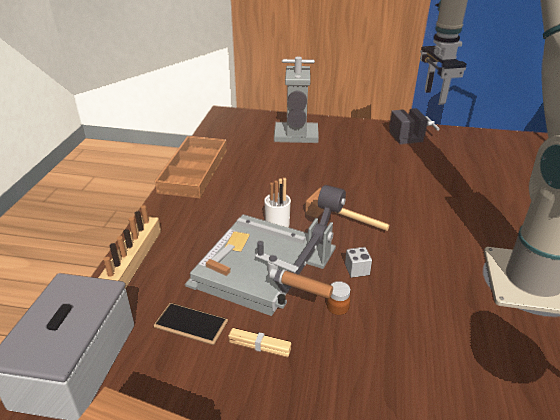

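```bash
cat > h.py <<'E'
import numpy as np, cv2
from plant import arm
def cam(n):
    c=arm.get_calibration(n); f=210/np.tan(np.radians(c['vfov'])/2); return c,f
def proj(n,X):
    c,f=cam(n); p=np.array(c['R'])@np.asarray(X,float)+c['t']; s=p[:2]/p[2]; s=s*(1+c['k1']*(s@s)); return np.array([c['cx'],c['cy']])+f*s
def ray(n,uv):
    c,f=cam(n); d=(np.asarray(uv,float)-[c['cx'],c['cy']])/f; s=d.copy()
    for _ in range(30): s=d/(1+c['k1']*(s@s))
    R=np.array(c['R']); return -R.T@c['t'], R.T@np.array([*s,1])
def onz(n,uv,z):
    o,d=ray(n,uv); return o+d*(z-o[2])/d[2]
def tri(uvt,uvs):
    A=[];b=[]
    for n,uv in(("top",uvt),("side",uvs)):
        o,d=ray(n,uv); d/=np.linalg.norm(d); P=np.eye(3)-np.outer(d,d); A.append(P); b.append(P@o)
    A=np.vstack(A);b=np.hstack(b); x=np.linalg.lstsq(A,b,rcond=None)[0]; return x,np.linalg.norm(A@x-b)
def crop(n,im,x0,y0,w,h,k,out):
    c=cv2.resize(im[y0:y0+h,x0:x0+w],None,fx=k,fy=k,interpolation=cv2.INTER_CUBIC)
    for i in range(x0-x0%10+10,x0+w,10): 
        cv2.line(c,((i-x0)*k,0),((i-x0)*k,8 if i%50 else 18),(0,255,0),1)
        if i%20==0: cv2.putText(c,str(i),((i-x0)*k,28),0,.35,(0,255,0),1)
    for j in range(y0-y0%10+10,y0+h,10):
        cv2.line(c,(0,(j-y0)*k),(8,(j-y0)*k),(0,255,0),1)
        if j%20==0: cv2.putText(c,str(j),(10,(j-y0)*k+4),0,.35,(0,255,0),1)
    cv2.imwrite(out,c)
E
python3 - <<'E'
from h import *
crop("top",cv2.imread("pics/top0.png"),155,125,180,150,4,"pics/top0c.png")
crop("side",cv2.imread("pics/side0.png"),180,175,200,150,4,"pics/side0c.png")
E
```

```text
(no output)
```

View pics/top0c.png

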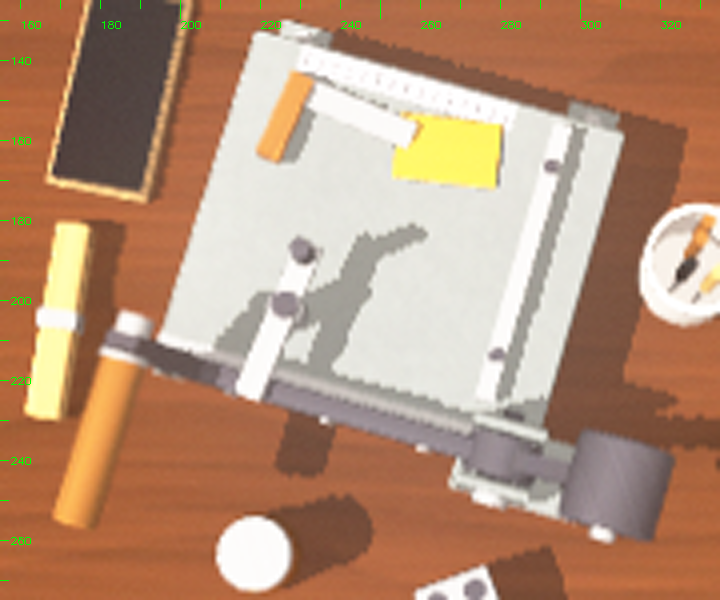

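View pics/side0c.png

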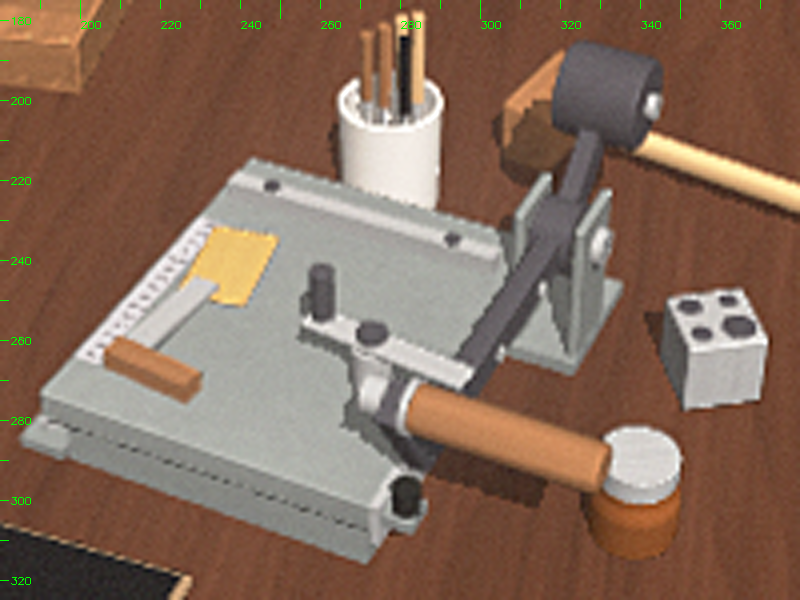

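```bash
python3 - <<'E'
from h import *
from scipy.optimize import least_squares
print("cams",ray("top",(0,0))[0],ray("side",(0,0))[0])
print("pin top",tri((230,186.5),(260.3,242.3)))
print("screw",tri((226.5,200.5),(272.7,257.5)))
print("grip out",tri((173.5,255.5),(330.5,291.5)),"in",tri((186.5,214),(283.5,277.5)))
# shear: bed corners top
obs=[("top",(218,133),(-.13,.11,.06)),("top",(310.5,158),(.13,.11,.06)),("top",(195,211),(-.13,-.11,.06)),
("side",(190.5,273.5),(-.13,.11,.06)),("side",(242.5,215),(.13,.11,.06)),
]
def W(p,X): 
    c,s=np.cos(p[2]),np.sin(p[2]); return np.array([p[0]+c*X[0]-s*X[1],p[1]+s*X[0]+c*X[1],X[2]])
f=lambda p:np.concatenate([proj(n,W(p,X))-uv for n,uv,X in obs])
r=least_squares(f,[.6,.1,-1.8]);p=r.x
print(p,r.fun.reshape(-1,2).round(1).tolist())
c,s=np.cos(p[2]),np.sin(p[2])
def loc(w): d=np.array(w)[:2]-p[:2]; return c*d[0]+s*d[1],-s*d[0]+c*d[1]
for w in (tri((230,186.5),(260.3,242.3))[0],tri((226.5,200.5),(272.7,257.5))[0],tri((173.5,255.5),(330.5,291.5))[0],tri((186.5,214),(283.5,277.5))[0]): print(loc(w))
E
```

```text
cams [0.47077196 0.03458722 1.32276545] [0.44714896 1.02422203 0.87896881]
pin top (array([0.65577037, 0.14946071, 0.13898762]), np.float64(0.0003100608409700613))
screw (array([0.62459439, 0.1600285 , 0.10705453]), np.float64(0.0005649055058046435))
grip out (array([0.48037885, 0.28102299, 0.1436911 ]), np.float64(0.0003973184275906618)) in (array([0.5830422 , 0.25451837, 0.13953991]), np.float64(0.0006676954804356786))
[ 0.67611148  0.09689952 -1.80709188] [[-0.6, -0.1], [-0.0, -0.3], [-0.7, 0.0], [0.5, -0.5], [0.1, -1.4]]
(np.float64(-0.04633870139058016), np.float64(-0.032080578777307786))
(np.float64(-0.04931445521277408), np.float64(-0.06486419157973351))
(np.float64(-0.13318548196879504), np.float64(-0.23339739216672287))
(np.float64(-0.13145113774736714), np.float64(-0.12738205987145346))
```

```bash
cat >> h.py <<'E'
from scipy.spatial.transform import Rotation as Ro
P=np.array([0.67611148,0.09689952,-1.80709188])
_c,_s=np.cos(P[2]),np.sin(P[2]); RS=np.array([[_c,-_s,0],[_s,_c,0],[0,0,1]])
def w(X): return RS@np.asarray(X,float)+[P[0],P[1],0]
def Q(tx,ty):  # tool x,y in shear frame
    tx=np.array(tx,float);tx/=np.linalg.norm(tx); ty=np.array(ty,float); ty-=tx*(ty@tx); ty/=np.linalg.norm(ty)
    return Ro.from_matrix(RS@np.column_stack([tx,ty,np.cross(tx,ty)])).as_quat()
PIV=np.array([-.0485,-.0645])
def pinpose(th,gap,z,mode):
    t=np.array([np.cos(th),-np.sin(th)]); n=np.array([np.sin(th),np.cos(th)])
    half=.0125 if mode<2 else .008
    c=PIV+.034*n-t*(.007+half+gap)
    y={0:t,1:-t,2:n,3:-n}[mode]
    return w([*c,z]),Q([0,0,-1],[*y,0])
HG=np.array([.108,-.180,.085])
def grippose(th,gap,ang,mode,over=.02,az=0.,yo=0.):
    # tool points along (cos ang,-sin ang) in x-z, 
    ph=.245+th
    g=HG+.247*np.array([-np.cos(ph),0,np.sin(ph)])
    t=np.array([np.cos(ang),0,-np.sin(ang)]); n=np.array([np.sin(ang),0,np.cos(ang)]); yy=np.array([0,1.,0])
    half=.0125 if mode<2 else .008
    y={0:n,1:-n,2:yy,3:-yy}[mode]
    return w(g-n*(.014+half+gap)+t*over+yy*yo),Q(t,y)
E
python3 - <<'E'
from h import *
np.set_printoptions(precision=2,suppress=True)
for m in range(4):
    for th in (0,.5,1.0,1.5): print("pin",m,th,arm.ik(*pinpose(th,.0,.12,m)))
for a in (.5,.8):
  for m in range(4):
    for th in (0,.4,.75): print("grip",a,m,th,arm.ik(*grippose(th,0,a,m)))
E
```

```text
pin 0 0 [-0.38  0.77  0.15  1.49 -0.14  0.88 -1.99]
pin 0 0.5 [-0.43  0.78  0.3   1.51 -0.27  0.89 -2.35]
pin 0 1.0 [-0.5   0.79  0.46  1.55 -0.41  0.9  -2.7 ]
pin 0 1.5 [ 0.31  0.95 -1.06  1.58  0.89  1.16  2.03]
pin 1 0 [ 0.05  0.84 -0.65  1.48  0.56  1.01  0.6 ]
pin 1 0.5 [ 0.02  0.81 -0.52  1.49  0.46  0.96  0.2 ]
pin 1 1.0 [-0.02  0.77 -0.39  1.54  0.35  0.9  -0.2 ]
pin 1 1.5 [-0.08  0.73 -0.26  1.59  0.23  0.85 -0.6 ]
pin 2 0 [-0.15  0.77 -0.25  1.49  0.22  0.9  -0.7 ]
pin 2 0.5 [-0.19  0.76 -0.12  1.51  0.11  0.88 -1.08]
pin 2 1.0 [-0.25  0.74  0.02  1.56 -0.01  0.85 -1.47]
pin 2 1.5 [-0.32  0.72  0.14  1.61 -0.13  0.82 -1.86]
pin 3 0 [ 0.23  0.99 -1.06  1.48  0.9   1.21  1.94]
pin 3 0.5 [ 0.26  0.98 -1.06  1.5   0.89  1.2   1.46]
pin 3 1.0 [ 0.18  0.86 -0.78  1.54  0.67  1.02  1.12]
pin 3 1.5 [ 0.14  0.8  -0.66  1.6   0.57  0.94  0.69]
grip 0.5 0 0 [-1.12  1.46  1.09  0.96 -0.26  1.82 -2.1 ]
grip 0.5 0 0.4 [-1.1   1.24  0.9   1.12 -0.02  1.75 -2.15]
grip 0.5 0 0.75 [-0.97  0.99  0.52  1.29  0.31  1.72 -2.37]
grip 0.5 1 0 [-0.74  1.25 -0.14  0.94  0.59  1.96  0.39]
grip 0.5 1 
[... 463 characters left out ...]
p 0.8 0 0 [-1.08  1.2   0.82  1.17 -0.19  1.54 -2.22]
grip 0.8 0 0.4 [-0.92  0.94  0.41  1.26  0.18  1.58 -2.43]
grip 0.8 0 0.75 [-0.79  0.78  0.21  1.38  0.35  1.59 -2.5 ]
grip 0.8 1 0 [-0.57  1.09 -0.45  1.15  0.67  1.75  0.24]
grip 0.8 1 0.4 [-0.51  0.94 -0.47  1.24  0.66  1.8   0.27]
grip 0.8 1 0.75 [-0.43  0.81 -0.49  1.37  0.65  1.79  0.31]
grip 0.8 2 0 [-0.8   1.05  0.08  1.17  0.34  1.59 -1.08]
grip 0.8 2 0.4 [-0.7   0.9  -0.05  1.25  0.44  1.67 -1.1 ]
grip 0.8 2 0.75 [-0.57  0.77 -0.19  1.38  0.53  1.7  -1.12]
grip 0.8 3 0 [-0.41  1.19 -0.88  1.15  0.93  1.94  1.63]
grip 0.8 3 0.4 [-0.35  1.04 -0.88  1.24  0.86  1.97  1.67]
grip 0.8 3 0.75 [-0.25  0.9  -0.88  1.37  0.81  1.96  1.71]
```

```bash
python3 - <<'E'
from h import *
np.set_printoptions(precision=3,suppress=True)
arm.close_gripper(10)
p=arm.get_obs()['position']; arm.movel([p[0],p[1],.33],max_speed=.2)
a,q=pinpose(0,.015,.32,1); arm.movep(a,q)
a,q=pinpose(0,.015,.119,1); arm.movel(a,q,max_speed=.15)
o=arm.get_obs(); print(o['clock'],o['position'],a,o['force'],o['width'])
for n in("top","side"):
    im=arm.capture(n)
    crop(n,im,*((175,135,130,110) if n=="top" else (210,185,140,110)),5,f"pics/{n}1.png")
E
```

```text
6.9167 [0.667 0.185 0.12 ] [0.666 0.185 0.119] [-0.85   0.135  0.839] 0.004938398897682029
```

View pics/side1.png

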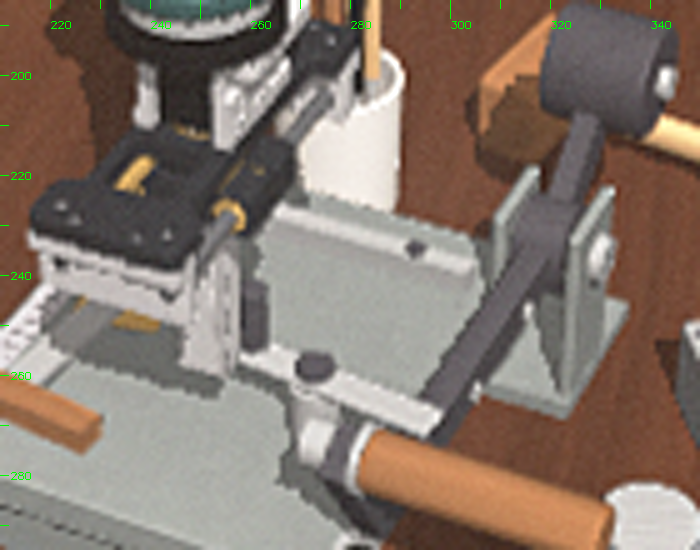

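View pics/top1.png

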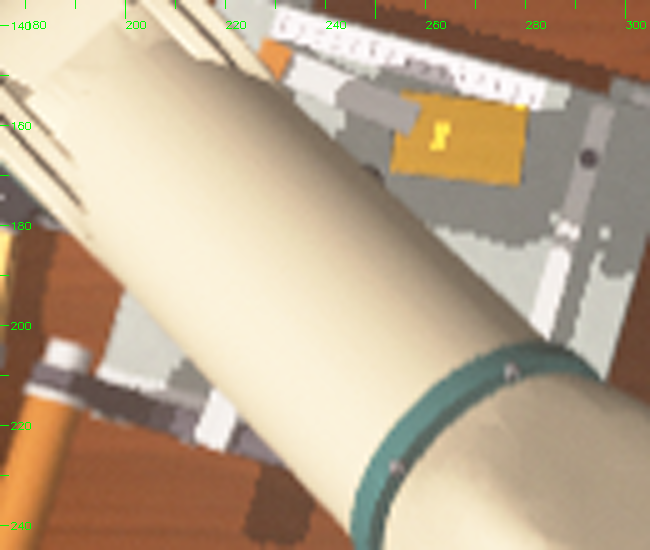

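The side view shows the shut fingers (tips near 251,258) standing just on the handle side of the pin (260,248). The arm hides the pin in the top view. Next I push round the arc.

```bash
python3 - <<'E'
from h import *
np.set_printoptions(precision=3,suppress=True)
f0=arm.get_obs()['force']
for th in list(np.arange(0,1.5,.15))+[1.5]:
    a,q=pinpose(th,.0,.119,1); arm.movel(a,q,max_speed=.05)
    o=arm.get_obs(); f=o['force']-f0; print(round(th,2),o['clock'],RS.T@f, np.linalg.norm(o['position']-a))
    if np.linalg.norm(f)>12: print("stop");break
im=arm.capture("side"); crop("side",im,210,185,140,110,5,"pics/side2.png")
E
```

```text
0.0 7.4667 [ 0.066  1.069 -1.329] 0.0007323684807587073
0.15 7.7667 [-0.282 -0.788 -0.2  ] 0.00024496733124308837
0.3 8.0667 [-0.08  -0.148 -0.052] 0.00040884764449020014
0.45 8.3667 [-0.432  0.292  0.183] 0.0001655779895406251
0.6 8.6667 [0.32  0.017 0.419] 8.073740030302824e-05
0.75 8.9667 [ 0.595 -0.384  0.563] 0.0001270163133266303
0.9 9.2667 [0.15  0.137 0.116] 0.0001531679133598971
1.05 9.5667 [-0.492  0.188 -0.06 ] 0.0001251525274888509
1.2 9.8667 [0.277 0.223 0.424] 0.00012790756250619166
1.35 10.1667 [-0.002  0.769  0.309] 0.00013921582283506513
1.5 10.4667 [ 1.086 -0.757  0.348] 0.00012475949400743707
```

View pics/side2.png

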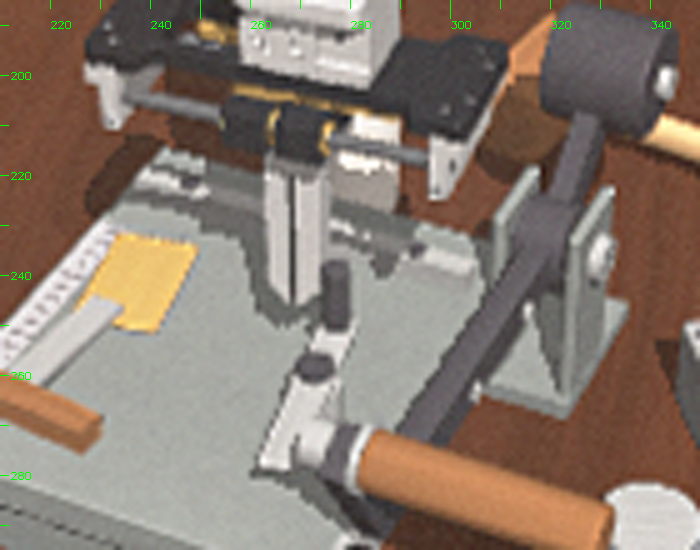

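The pin (276,244) has gone most of the way round and the tongue now points to the handle end. I'll press on gently until the stop resists.

```bash
python3 - <<'E'
from h import *
np.set_printoptions(precision=3,suppress=True)
a,q=pinpose(1.5,.015,.119,1)
b=[]
for g in np.arange(.0,-.0121,-.001):
    a,q=pinpose(1.5,g,.119,1); arm.movel(a,q,max_speed=.02); arm.dwell(.1)
    fs=[]
    for _ in range(4): fs.append(arm.get_obs()['force']); arm.dwell(.02)
    o=arm.get_obs(); f=RS.T@np.mean(fs,0); print(round(g*1e3),round(o['clock'],2),f,(RS.T@(o['position']-a))*1e3)
    if abs(f[1])>8: print("stop");break
im=arm.capture("side"); crop("side",im,210,185,140,110,5,"pics/side3.png")
E
```

```text
0 10.93 [-0.038  0.45  -0.153] [-0.083 -0.127 -0.109]
-1 11.35 [ 0.312  1.084 -1.094] [ 0.055  0.114 -0.024]
-2 11.77 [0.852 1.128 0.105] [0.108 0.002 0.075]
-3 12.18 [ 1.041  1.203 -0.305] [-0.051  0.016  0.093]
-4 12.6 [ 0.855  4.02  -0.501] [-0.064  0.593  0.157]
-5 13.02 [ 0.081  5.947 -1.718] [-0.127  1.489  0.191]
-6 13.43 [ 0.534  7.856 -3.311] [-0.232  2.436  0.24 ]
-7 13.85 [-0.529  9.811 -4.944] [-0.265  3.376  0.317]
stop
```

View pics/side3.png

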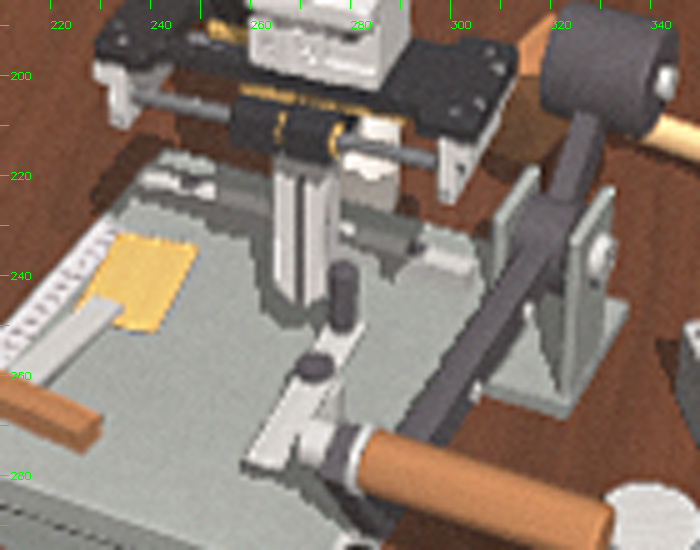

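Contact force ramped to about 10 N and the fingers stopped following, so the catch is at its stop. The tongue (245,278 to 275,260) lies along the handle side, off the arm. Next I back off and go round to the underside of the grip.

```bash
python3 - <<'E'
from h import *
np.set_printoptions(precision=3,suppress=True)
a,q=pinpose(1.5,.012,.119,1); arm.movel(a,q,max_speed=.1)
a=a.copy(); a[2]=.36; arm.movel(a,max_speed=.25)
A=.8
try:
    b,q=grippose(0,.03,A,1,over=-.14); print(b,arm.ik(b,q))
    b2=b.copy(); b2[2]=max(.36,b[2]); print(b2,arm.ik(b2,q))
    arm.movep(b2,q); arm.movel(b,q,max_speed=.2)
    c,q=grippose(0,.03,A,1,over=.02); arm.movel(c,q,max_speed=.15)
except arm.MotionError as e: print("ERR",e)
o=arm.get_obs(); print(o['clock'],o['position'],c,o['qpos'],o['force'])
for n in("top","side"):
    im=arm.capture(n)
    crop(n,im,*((145,135,160,140) if n=="top" else (210,185,160,140)),4,f"pics/{n}4.png")
E
```

```text
[0.564 0.401 0.206] None
[0.564 0.401 0.36 ] None
ERR the arm cannot take that pose within its joint rangesTraceback (most recent call last):
  File "<stdin>", line 12, in <module>
NameError: name 'c' is not defined
```

```bash
python3 - <<'E'
from h import *
np.set_printoptions(precision=2,suppress=True)
o=arm.get_obs();print(o['clock'],o['qpos'])
for A in(.8,.95,1.1):
  for m in (1,2,3):
    for kw in (dict(over=-.1),dict(over=.02),dict(over=.02,yo=-.09),dict(over=.02,yo=-.04)): print(A,m,kw,arm.ik(*grippose(0,.025,A,m,**kw)))
    p,q=grippose(0,.025,A,m,over=.02,yo=-.09); print(' hi',arm.ik([p[0],p[1],.3],q))
    print(' up',arm.ik(*grippose(.8,0,A,m)))
E
```

```text
15.3583 [-0.03  0.56 -0.36  1.24  0.19  1.38 -0.54]
0.8 1 {'over': -0.1} [-0.83  1.16  0.04  0.7   0.35  1.95  0.55]
0.8 1 {'over': 0.02} [-0.55  1.15 -0.54  1.09  0.74  1.8   0.2 ]
0.8 1 {'over': 0.02, 'yo': -0.09} [-0.61  1.09 -0.56  1.27  0.65  1.72  0.04]
0.8 1 {'over': 0.02, 'yo': -0.04} [-0.58  1.12 -0.55  1.17  0.7   1.76  0.13]
 hi [-0.72  0.84 -0.33  1.14  0.48  1.94  0.29]
 up [-0.37  0.81 -0.58  1.39  0.68  1.82  0.28]
0.8 2 {'over': -0.1} [-0.8   1.15 -0.09  0.71  0.44  1.97 -1.07]
0.8 2 {'over': 0.02} [-0.73  1.1  -0.1   1.1   0.45  1.65 -1.17]
0.8 2 {'over': 0.02, 'yo': -0.09} [-0.8   1.03 -0.15  1.29  0.41  1.58 -1.32]
0.8 2 {'over': 0.02, 'yo': -0.04} [-0.76  1.06 -0.11  1.19  0.43  1.61 -1.23]
 hi [-0.8   0.82 -0.16  1.16  0.4   1.9  -1.2 ]
 up [-0.59  0.75 -0.14  1.4   0.5   1.67 -1.09]
0.8 3 {'over': -0.1} [-0.78  1.15 -0.14  0.71  0.48  1.98  2.05]
0.8 3 {'over': 0.02} [-0.43  1.23 -0.88  1.09  0.96  1.95  1.64]
0.8 3 {'over': 0.02, 'yo': -0.09} [-0.47  1.2  -0.94  1.28  0.87  1.9   1.43]
0.8 3 {'over': 0.02, 'yo': -0.04} [-0.44  1.21 -0.91  1.18  0.92  1.93  1.54
[... 1701 characters left out ...]
]
1.1 2 {'over': 0.02} [-0.62  0.92 -0.19  1.32  0.41  1.35 -1.18]
1.1 2 {'over': 0.02, 'yo': -0.09} [-0.7   0.85 -0.22  1.5   0.38  1.27 -1.32]
1.1 2 {'over': 0.02, 'yo': -0.04} [-0.65  0.89 -0.2   1.41  0.4   1.31 -1.24]
 hi [-0.69  0.66 -0.25  1.31  0.34  1.63 -1.21]
 up [-0.45  0.6  -0.23  1.52  0.42  1.44 -1.04]
1.1 3 {'over': -0.1} [-0.4   1.02 -0.92  1.06  0.83  1.85  1.72]
1.1 3 {'over': 0.02} [-0.3   1.08 -0.93  1.31  0.89  1.64  1.61]
1.1 3 {'over': 0.02, 'yo': -0.09} [-0.35  1.03 -0.96  1.49  0.83  1.57  1.43]
1.1 3 {'over': 0.02, 'yo': -0.04} [-0.31  1.06 -0.94  1.39  0.86  1.61  1.53]
 hi [-0.33  0.83 -1.05  1.3   0.71  1.87  1.56]
 up [-0.04  0.78 -1.04  1.5   0.77  1.72  1.73]
```

```bash
python3 - <<'E'
from h import *
np.set_printoptions(precision=3,suppress=True)
A=.85
try:
    b,q=grippose(0,.025,A,1,over=-.08); b2=b.copy(); b2[2]=.26
    c,q=grippose(0,.025,A,1,over=.02)
    print(arm.ik(b2,q),arm.ik(b,q))
    arm.movep(b2,q); arm.movel(b,q,max_speed=.15); arm.movel(c,q,max_speed=.15)
except arm.MotionError as e: print("ERR",e)
o=arm.get_obs(); print(o['clock'],o['position'],c,o['qpos'],o['force'])
for n in("top","side"):
    im=arm.capture(n)
    crop(n,im,*((145,135,160,140) if n=="top" else (210,185,160,140)),4,f"pics/{n}4.png")
E
```

```text
[-0.818  1.034  0.038  0.749  0.347  1.976  0.582] [-0.622  1.142 -0.58   0.831  0.744  1.98   0.291]
18.0167 [0.539 0.293 0.097] [0.538 0.292 0.096] [-0.776  1.07   0.025  1.131  0.347  1.57   0.463] [-0.023  0.125 -0.158]
```

View pics/side4.png

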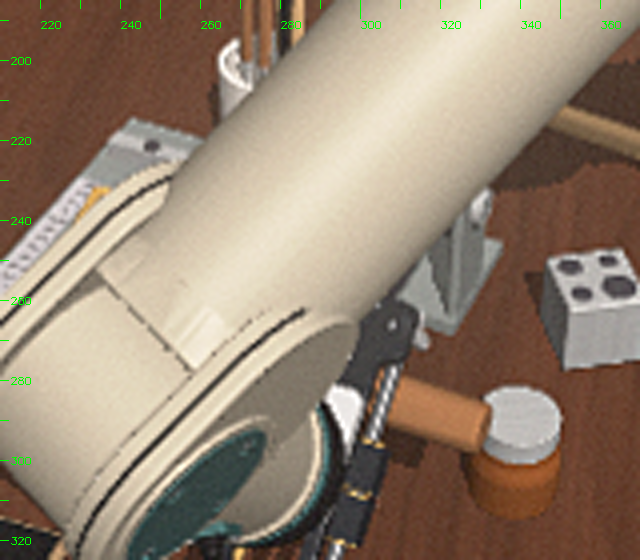

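View pics/top4.png

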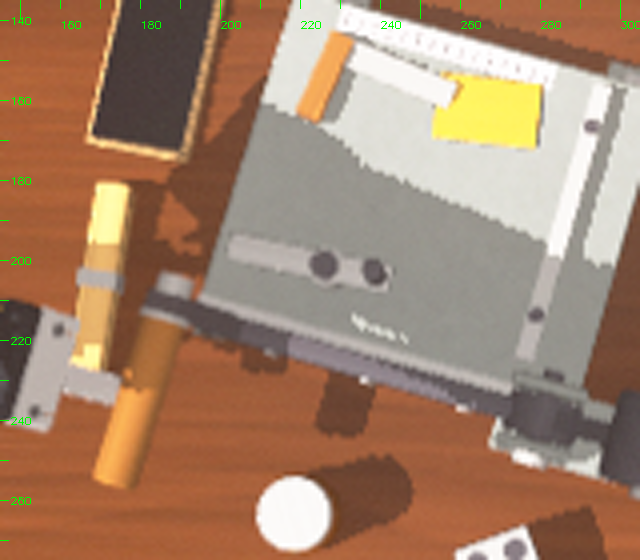

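The top view shows the tongue (203–225,197–200) lying parallel to the blade arm and clear of it. The fingers (172,231) pass under the grip. Nothing else has moved. Lifting now.

```bash
python3 - <<'E'
from h import *
np.set_printoptions(precision=3,suppress=True)
A=.85
arm.movel(*grippose(0,.002,A,1,over=.02),max_speed=.05)
try:
  for th in np.arange(.0,.79,.08):
    a,q=grippose(th,0,A,1,over=.02); arm.movel(a,q,max_speed=.08)
    o=arm.get_obs(); f=RS.T@o['force']; print(round(th,2),round(o['clock'],2),f,RS.T@(o['position']-a)*1e3)
    if np.linalg.norm(f)>25: print("stop");break
except arm.MotionError as e: print("ERR",e)
for n in("top","side"):
    im=arm.capture(n); cv2.imwrite(f"pics/{n}5.png",im)
print(arm.get_obs()['qpos'])
E
```

```text
0.0 18.98 [-1.816  0.316 -3.492] [-0.72  -0.221 -0.709]
0.08 19.38 [-5.91   1.512 -1.034] [-1.396  0.002 -0.139]
0.16 19.77 [-4.314  0.547 -1.095] [-0.411  0.167 -0.396]
0.24 20.18 [-3.724  1.328 -0.951] [ 0.373  0.215 -0.542]
0.32 20.57 [-1.954  1.664 -1.28 ] [ 0.474  0.233 -0.347]
0.4 20.98 [-0.825  1.457  0.092] [ 0.419  0.168 -0.076]
0.48 21.38 [-1.866  1.202 -5.085] [0.649 0.042 0.255]
0.56 21.77 [-0.329  0.518  0.004] [0.719 0.14  0.562]
0.64 22.18 [ 0.794  0.754 -0.119] [0.634 0.266 0.681]
0.72 22.57 [0.182 0.078 0.121] [0.365 0.222 0.543]
[-0.699  0.755  0.046  1.385  0.396  1.595  0.566]
```

View pics/side5.png

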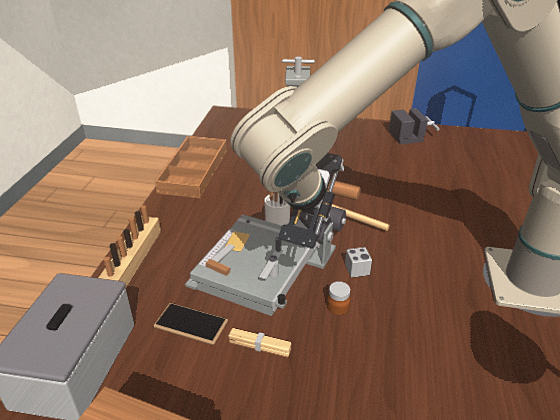

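View pics/top5.png

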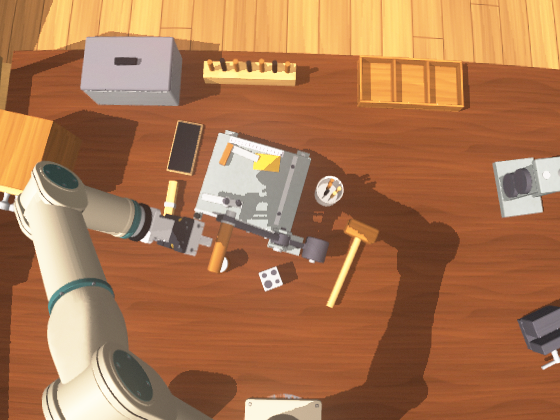

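The grip is up (220,245 in the top view, 345,190 in the side view) and contact force is near zero. I'll wait and check whether it has swung on by itself.

```bash
python3 - <<'E'
from h import *
arm.dwell(.6)
for n in("top","side"):
    im=arm.capture(n)
    crop(n,im,*((145,165,180,120) if n=="top" else (240,130,140,130)),4,f"pics/{n}6.png")
for th in(.72,1.1):
    ph=.245+th; g=HG+.247*np.array([-np.cos(ph),0,np.sin(ph)])
    for d in(-.054,0,.054): print(th,d,proj("top",w(g+[0,d,0])),proj("side",w(g+[0,d,0])))
print(arm.get_obs()['clock'],arm.get_obs()['force'])
E
```

```text
0.72 -0.054 [204.24762103 267.14709332] [352.34867632 207.59139866]
0.72 0 [211.11972936 242.81355243] [327.01228437 201.19944335]
0.72 0.054 [217.98215163 218.67636969] [302.54567298 195.01988648]
1.1 -0.054 [241.44248413 278.31402405] [366.53242272 171.26227518]
1.1 0 [248.42893087 252.9458281 ] [341.88602324 165.71549917]
1.1 0.054 [255.37666241 227.78390768] [318.06179229 160.3376949 ]
23.375 [-0.25119155  0.09121423 -0.19650311]
```

View pics/top6.png

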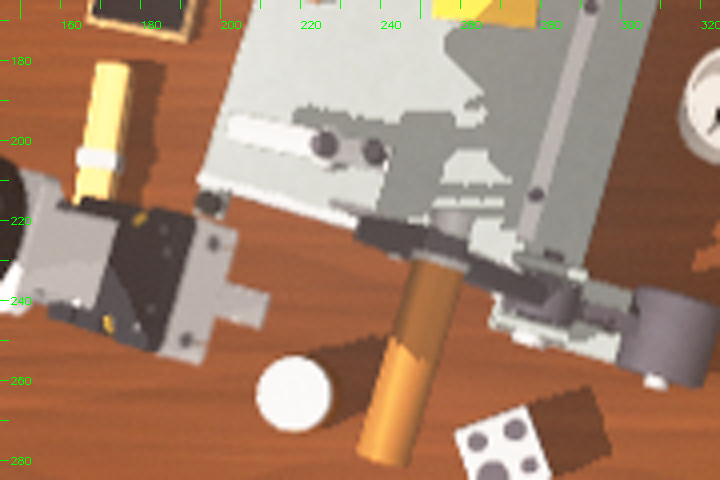

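View pics/side6.png

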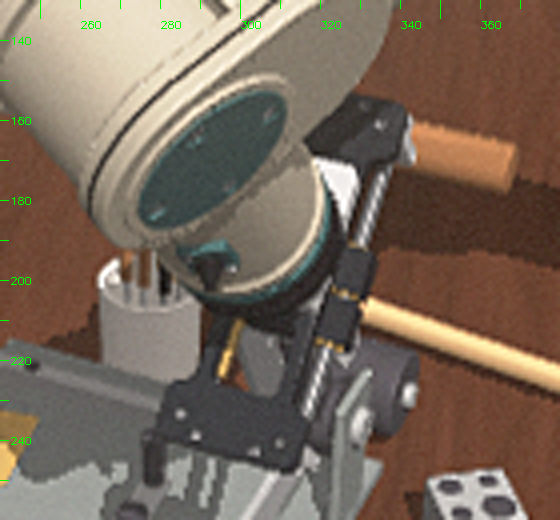

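The grip's outer end, at top (240,280) and side (366,172), matches the 1.1 rad prediction of (241,278) and (367,171). The arm is against its stop and clear of the fingers. I'll withdraw, do a last check and hand in.

```bash
python3 - <<'E'
from h import *
A=.85
for d in (-.08,-.05):
    try: arm.movel(*grippose(.72,.01,A,1,over=d),max_speed=.12); break
    except arm.MotionError as e: print(e)
arm.dwell(.5)
for n in("top","side"):
    im=arm.capture(n); cv2.imwrite(f"pics/{n}7.png",im)
o=arm.get_obs(); print(o['clock'],o['position'],o['force'])
E
```

```text
24.9583 [0.52753088 0.248749   0.32406574] [-0.31940176  0.0202981  -0.25504295]
```

View pics/top7.png

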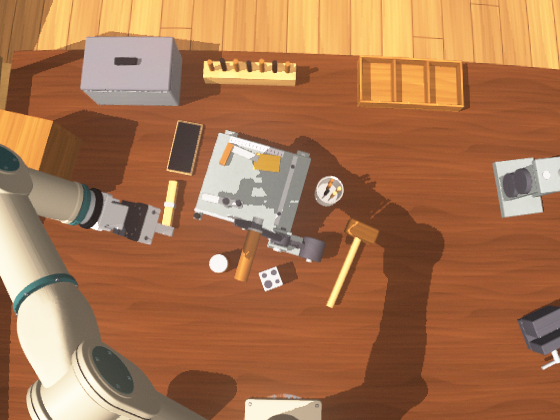

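View pics/side7.png

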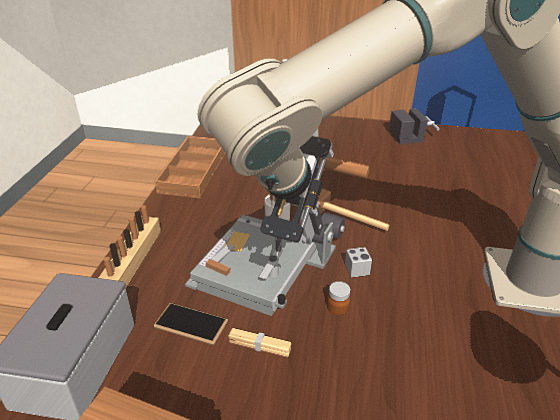

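Both views show the arm raised (grip end 241,280 top) and the catch open. The loose things are where they were (jar 219,263; block 270,278; clamp, phone, pot, mallet, square and blank). The robot is clear of everything.

```bash
python3 -c "
from plant import arm
arm.hand_in(); print(arm.get_obs()['clock'])"
```

```text
the job is handed in; nothing more can be done
the job is handed in; nothing more can be done
```

The shear is open and the job is handed in: the catch is at its stop and the blade arm stays raised on its own. The clock read 24.96 s just before hand-in, against the 48 s limit.

- **Catch:** I pushed the thumb pin round with the backs of the shut fingers until the stop resisted at about 10 N. The pictures show the tongue parallel to the blade arm and clear of it.
- **Blade arm:** I then pushed the grip up from below with the backs of the shut fingers. Single force readings while lifting stayed at about 6 N or less. The arm swung on by itself, and its grip end is within about 2 pixels of where 1.1 rad should put it.
- **Last checks:** In the pictures taken after the robot had withdrawn, the arm was still raised and the catch still open. By eye, the loose things lay where they were at the start. The force on the tool was about 0.4 N, which is noise.

No check failed or disagreed. The first approach pose under the grip was refused as outside the joint ranges; nothing moved, and I used a slightly steeper one.

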